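# Stroke the dosing pump, then take the safety cap off the refill jug

### The job

Get the cleaner dosing pump ready for refilling: pull its sprung lever all the way down to the stop, then ease it slowly back up until it is fully home, never letting it fly back. Then press the push-and-turn cap of the white jug down, twist it anticlockwise until it is free, lift it, and finish while still holding the cap in the gripper, level and still, a few centimetres straight above the jug's mouth. Leave the other things on the table undisturbed.

Things in the scene. Friction and masses are not known exactly. Their poses are not given: they have to be found in the camera images.
- pump: Fixed steel dosing pump, its box 140 long (x), 80 wide (y), 173 mm high with a low clear tank on top (to 236 mm). Origin on the table under the lever's grip bar; its x axis points from the bar towards the box, whose front face is 90 mm from the origin; z up. A stub spout sticks out of the front at 85 mm height, to 57 mm from the origin, over a 6 mm thick drip plate.
- lever (a joint): The pump's sprung lever, a U-shaped yoke of 14 mm round steel bar with an arm on either side of the pump's box. 0 rad = home, raised 0.70 rad above level; grows as the bar is pulled down; 0.95 rad = lower stop, 0.25 rad below level. The spring pushes it home with 1 N at the bar near home, 7 N at the stop; let go, it flies back.
- lever_grip (a point): Middle of the yoke's level grip bar (14 mm thick, 120 mm long along the pump's y axis, clear for 50 mm to either side of this point). It runs on an arc of radius 170 mm about lever_pivot, in the pump's x-z plane; at home it is 250 mm above the table, at the stop 98 mm.
- lever_pivot (a point): Middle of the lever's hinge axis (along the pump's y), fixed, 150 mm from the pump's origin along its x, 140 mm high.
- jug: White cleaner jug, body 100 (x) x 160 (y) x 129 mm high, with a side handle reaching 114 mm along +y; held fixed and unable to turn in a low steel bracket. Origin on the table under the neck, z up along the neck.
- jug_mouth (a point): Centre of the jug's mouth, the top of its 32 mm neck, 178 mm above the table.
- cap: Grey ribbed push-and-turn safety cap, 52 mm across, 36 mm high, 28 to 50 g, loose but locked on the jug's neck. Origin at the centre of its lower rim, z up. Locked, its x axis is along the jug's x and its rim is 167 mm above the table, 11 mm below the mouth. It can be gripped by its sides from above, any way round, and needs a firm grip (60 N).
- cap_top (a point): Centre of the cap's top, 36 mm above its rim. A spring in the cap resists pressing: 6 N to start, 12 N at 6 mm, a collar stops it at 7 mm. At least 4 mm down it turns anticlockwise seen from above; it is free to lift between 0.75 and 1.35 rad of turn (aim for 1.05), a stop comes at 1.4 rad. Clockwise is blocked.
- mill: black pepper mill, 48 mm across, 120 mm high; a loose bystander, origin at the centre of its underside, z up.
- shaker: small glass salt shaker, 42 mm across, 75 mm high; a loose bystander, origin at the centre of its underside, z up.
- oil: green glass oil bottle, 60 mm across, 190 mm high; a loose bystander, origin at the centre of its underside, z up.
- rinse: round white bottle with a narrow neck and small cap, 68 mm across, 160 mm high; a loose bystander, origin at the centre of its underside, z up.
- tabs_box: blue carton lying flat, 110 x 160 x 45 mm; a loose bystander, origin at the centre of its underside, z up.
- sponge: yellow sponge, 70 x 100 x 30 mm; a loose bystander, origin at the centre of its underside, z up.
Not all that is in view belongs to the job. What is shaped like the cap but orange or turquoise is not meant.

How it is judged (in metres and radians):
On the way, in this order (a step that is already met when the one before it is completed fails the run):
1. the lever is pulled down to its stop (over 0.88 rad) (value of joint lever above 0.88 rad), for 0.05 s.
2. the lever is back home (under 0.06 rad) (value of joint lever below 0.06 rad), for 0.2 s.
3. the cap is pressed down on the neck by 3 mm or more (z of cap in the frame of jug_mouth below -0.014 m and horizontal distance between cap and jug_mouth below 0.006 m), for 0.05 s.
4. the cap, still on the neck, is turned over 0.5 rad (angle between the x axis of cap and the x axis of jug, either way round above 0.5 rad and z of cap in the frame of jug_mouth below -0.003 m and horizontal distance between cap and jug_mouth below 0.006 m), for 0.05 s.
At the end, for the whole second after the job is handed in: The cap is held in the fingers (grip over 2 N), touching the jug nowhere, its lower rim 12 to 150 mm above the jug's mouth and within 40 mm of straight above it, within 0.3 rad of level and still (under 0.03 m/s); the lever is home (under 0.06 rad) (z of cap in the frame of jug_mouth between 0.012 and 0.15 m and horizontal distance between cap and jug_mouth below 0.04 m and angle between cap's own z axis and vertical below 0.3 rad and linear speed of cap below 0.03 m/s and contact force between the fingers and cap above 2 N and contact force between cap and jug below 0.1 N and value of joint lever below 0.06 rad); the arm keeps its last pose, push and grip.
It fails at once if the lever flies back (faster than 1.5 rad/s towards home) (velocity of joint lever below -1.5 rad/s).
It fails at once if a bystander is shifted over 40 mm or tipped over 0.5 rad (distance of any of mill, shaker, oil, rinse, tabs_box, sponge from where it was at the start of the episode above 0.04 m or angle between any of mill, shaker, oil, rinse, tabs_box, sponge's own z axis and vertical above 0.5 rad).
It also fails if it takes over 58 s, if anything falls off the work surface, if the arm or the gripper's body presses on something with over 40 N, if the wrist force passes 120 N, or if a joint passes its speed limit or range.

### The arm

A 6-joint arm with a two-finger parallel gripper is mounted at the origin on the work surface. World frame = base frame: x ahead of the robot, y to its left, z up, the work surface at z = 0. Lengths are in m, angles in degrees, forces in N, time in s.
With the tool pointing down it reaches from about 0.4 to 0.825 m from the base axis. Payload 7 kg.
Tool frame: the origin (TCP) lies midway between the tips of the shut fingers; the grasp point (between the pads) lies 19 mm behind it; z points along the fingers, y is the line along which they close (so a half turn about z gives the same grasp; the last joint's range is limited). The gripper opens to 88 mm and grips with 3 to 60 N. Pads are 19 mm wide; open, the fingers measure 130 mm over their backs; the gripper's body (78 mm by 193 mm) begins 47 mm behind the grasp point.
Start: joints at [16.507, 20.546, 0.682, 0, -70.136, -16.507], TCP at [0.675, -0, 0.227] pointing down, gripper open.
Joint ranges: [-176.03, 176.03], [-82.01, 121.73], [-58.28, 71.71], [-173.87, 95.51], [-174.79, -0.11], [-173.66, 173.66]. Speed limits (degrees/s): [136.94, 136.94, 172.46, 180, 180, 180].

### API

Orientations are given as [roll, pitch, yaw] about the fixed x, y, z axes, in that order (R = Rz(yaw) Ry(pitch) Rx(roll)).
In Python, from plant import telemetry, viewer, workorder gives the robot as it stands. The module is installed in compiled form; this text tells all that it offers.
- The arm moves only by the tool carry_out, never from a script. Its argument "rows" is a list of rows, each a list of 6 numbers: the shift along the tool's x, y, z in m, then the turn, a rotation vector about the tool's x, y, z in rad. In form: [[tx, ty, tz, ax, ay, az], ...]. A call has 1 to 8 rows; each row is the pose to reach, as a shift and turn from the pose commanded when the call began, along the tool's axes at that moment; what a row does not reach only later rows make up. A row lasts 1/8 s, in which the tool goes at most 62.5 mm and 10.7 degrees, less where a joint would pass 70% of its speed; a pose out of reach is approached as far as the arm can. A call with a gripper value outside its range is refused whole. "grip" is the gripper's target within -1 to 1 (fully open at 1, half-way at 0, shut at -1), set as the call begins (left out, the last holds). The fingers move at their own pace and stop on an object; the grip force is fixed at half the most. Time passes only in rows, so rows that repeat a pose let the fingers close. It gives the time, the measured TCP pose, the force, the opening and the grip force at its end, in the units of the state.
- telemetry.get_obs(): the state, without advancing time (a new reading comes with each control period).
- viewer.snapshot(name): name is "scene" or "side" or "wrist"; returns the picture (480x640x3 uint8, red, green, blue); there is no depth.
- viewer.camera_info(name): a dict with "intrinsics" (3x3 intrinsics, pixels), "k1" (the pictures are not rectified: a ray, as slopes to the right and down, at radius r is drawn at 1 + k1 r^2 times it, then the intrinsics apply), "extrinsics" (4x4, takes a point from camera to world coordinates); the wrist camera has in their place "tool_from_camera" (4x4, takes a point from camera to tool coordinates, whose origin is the TCP and whose axes are the flange's). Camera axes: x right, y down, z forward; pixel columns grow to the right and rows downward; lengths in m; the calibration is good to about 2 mm. A picture is of the moment at which its call begins: read the wrist's pose just before it. camera_info takes no time and is no camera call.
- workorder.close_job(): hands the job in; it is judged then, once.
The state is a dict: "clock": time; "joint_pos": joint angles; "qvel": joint speeds; "tau": joint torques, N m; "tool_pos": TCP position; "orientation": TCP orientation; "force": force on the tool from outside, world axes, zero at the start; "moment": the same for the moment, N m; "opening": finger opening in m; "gripper_force": force on a finger pad.
Only numpy, scipy, OpenCV 4.12 (cv2) and the standard library are available. Lean on these libraries where they do the work, as an engineer would, in place of code of your own. Each camera call takes 0.05 s, during which the arm holds its last target. There are 200 camera calls.

## Working session

There is one attempt and no reset: what is moved stays moved. The work goes in short steps, Python scripts to look and compute and a tool call to move; the robot and the scene stay as the last step left them, time stands still between calls to the robot, and variables do not carry over. Pictures are saved under pics/ and viewed, at most 10 in all, crops included, and the job is handed in when it is done.

Besides the shell and the picture viewer there is one more tool, called after "Request:" by a JSON object that holds its "method" and its "body", one argument or row to a line. carry_out: Moves the arm, as the interface text tells. Its arguments: {"type":"object","properties":{"rows":{"type":"array"},"grip":{"type":"number"}},"required":["rows"]}

```bash
mkdir -p pics
python3 - <<'E'
from plant import telemetry, viewer
import cv2
o=telemetry.get_obs();print(o)
for n in("scene","side"):
    cv2.imwrite(f"pics/{n}0.png",viewer.snapshot(n)[:,:,::-1]);i=viewer.camera_info(n);print(n,i)
print(viewer.camera_info("wrist"))
E
```

```text
{'clock': 0.0, 'joint_pos': array([ 1.65058195e+01,  2.05892386e+01,  6.34364804e-01, -1.87338298e-02,
       -7.01333152e+01, -1.65054875e+01]), 'qvel': array([ 0.06083047, -0.0325972 ,  0.08509237, -0.00400972,  0.04554027,
       -0.04830739]), 'tau': array([-8.00930356e-04, -5.82726967e+01,  2.93058443e+01,  6.99745238e+00,
        6.93249181e-03, -2.06530804e-04]), 'tool_pos': array([ 6.74533956e-01, -4.17770544e-05,  2.25656303e-01]), 'orientation': array([ 1.79910441e+02, -8.17193054e-03, -9.00060416e+01]), 'force': array([-0.16610481, -0.08706112,  0.74335279]), 'moment': array([-0.07199127, -0.0379946 , -0.0037746 ]), 'gripper_force': 0.0, 'opening': 0.08739426721112444}
scene {'intrinsics': array([[485.95163897,   0.        , 321.92952536],
       [  0.        , 485.95163897, 239.12639184],
       [  0.        ,   0.        ,   1.        ]]), 'k1': -0.056405014223959896, 'extrinsics': array([[-0.81092919,  0.32651146, -0.48557607,  1.1589946 ],
       [ 0.5851281 ,  0.44631243, -0.67707483,  0.89624915],
       [-0.00435406, -0.83318394, -0.55297881,  0.91011371],
       [ 
[... 379 characters left out ...]
, -1.18508916],
       [-0.00947341, -0.86389126, -0.50358926,  0.8974906 ],
       [ 0.        ,  0.        ,  0.        ,  1.        ]])}
{'intrinsics': array([[402.31509582,   0.        , 320.17682913],
       [  0.        , 402.31509582, 238.58578277],
       [  0.        ,   0.        ,   1.        ]]), 'k1': -0.062080210160667025, 'tool_from_camera': array([[-1.42000178e-04, -9.60905430e-01, -2.76876750e-01,
         7.55665198e-02],
       [ 9.99999987e-01, -1.56770360e-04,  3.12099660e-05,
         4.92664818e-04],
       [-7.33958937e-05, -2.76876742e-01,  9.60905440e-01,
        -1.58058650e-01],
       [ 0.00000000e+00,  0.00000000e+00,  0.00000000e+00,
         1.00000000e+00]])}
```

View pics/scene0.png

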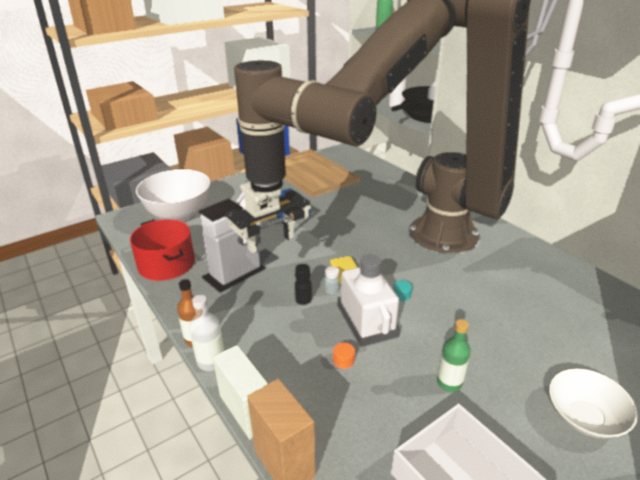

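View pics/side0.png

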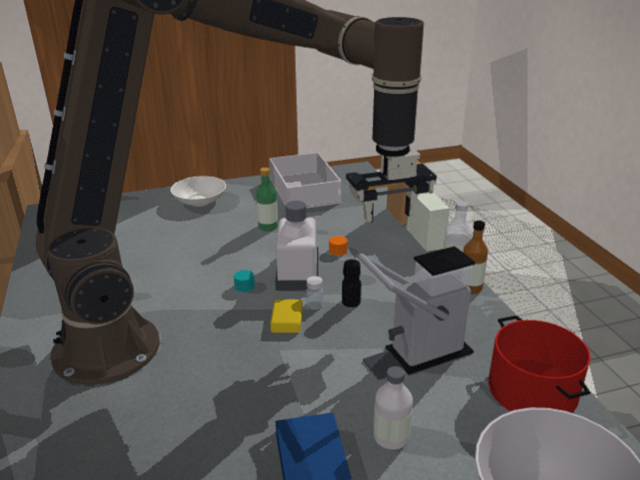

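The scene view shows the jug with its grey cap at about (371,266) and the pump at (235,240), partly behind the gripper. The side view shows the cap at (296,212), the pump box at (432,310) and the lever's bar at about (372,268). I'll enlarge both next.

Run:
```python
import cv2
a=cv2.imread("pics/side0.png")[190:370,225:485];cv2.imwrite("pics/c1.png",cv2.resize(a,None,fx=3,fy=3,interpolation=2))
a=cv2.imread("pics/scene0.png")[180:350,180:420];cv2.imwrite("pics/c2.png",cv2.resize(a,None,fx=3,fy=3,interpolation=2))
```

```text
(no output)
```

View pics/c1.png

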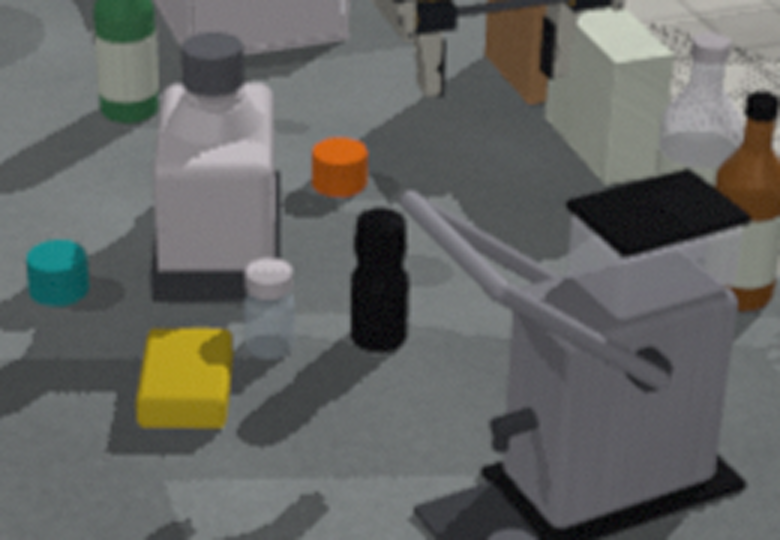

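View pics/c2.png

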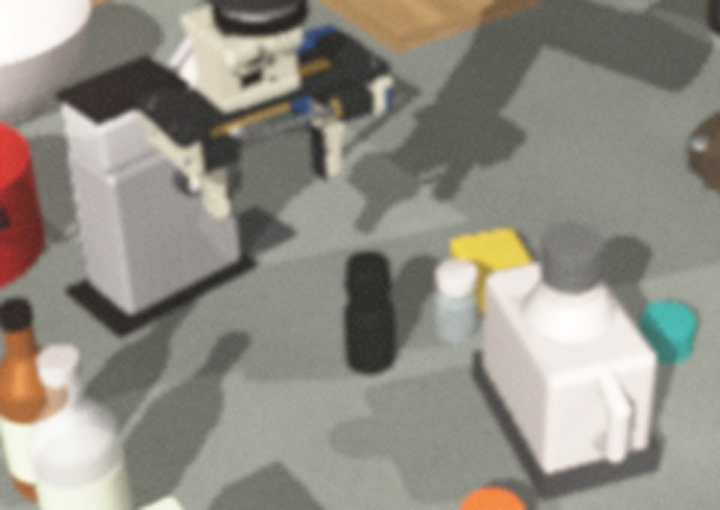

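The crops show the yoke's bar running from (505,290) to (408,198) in c1, with the near pivot at about (650,370) and the box's lower corners at (560,525) and (718,475). The cap top is at (214,47) in c1 and (572,238) in c2, and the pump's lower corners in c2 are at (130,310), (240,255) and (85,270).

```bash
cat > h.py <<'E'
import numpy as np
from plant import viewer
from scipy.optimize import least_squares
from scipy.spatial.transform import Rotation as R
def proj(n,P,T=None):
    i=viewer.camera_info(n);E=i["extrinsics"] if T is None else T
    p=(np.asarray(P)-E[:3,3])@E[:3,:3];s=p[:,:2]/p[:,2:]
    s=s*(1+i["k1"]*(s**2).sum(1,keepdims=True))
    return s*i["intrinsics"][0,0]+i["intrinsics"][:2,2]
E
python3 - <<'E'
from h import *
c1=lambda u,v:(225+(u+.5)/3-.5,190+(v+.5)/3-.5); c2=lambda u,v:(180+(u+.5)/3-.5,180+(v+.5)/3-.5)
S=[((.02,-.06,.25),c1(503,289)),((.02,.06,.25),c1(410,200)),((.15,-.055,.14),c1(652,370)),((.09,-.04,.006),c1(560,522)),((.23,-.04,.006),c1(718,475)),((.057,0,.085),c1(500,430))]
C=[((.23,.04,.006),c2(130,310)),((.09,.04,.006),c2(240,255)),((.23,-.04,.006),c2(88,270))]
def f(q):
    M=R.from_euler('z',q[2]).as_matrix();W=lambda L:np.array([a for a,_ in L])@M.T+[q[0],q[1],0]
    return np.r_[(proj("side",W(S))-[b for _,b in S]).ravel(),(proj("scene",W(C))-[b for _,b in C]).ravel()]
r=least_squares(f,[.6,-.3,.3],loss='soft_l1');print(r.x,np.degrees(r.x[2]));print(f(r.x).reshape(-1,2).round(1))
def g(p):return np.r_[(proj("side",[p])-[c1(214,47)]).ravel(),(proj("scene",[p])-[c2(572,240)]).ravel()]
s=least_squares(g,[.5,.2,.2]);print(s.x,s.fun)
s=least_squares(lambda p:g([*p,.203]),[.5,.2]);print(s.x,s.fun)
E
```

```text
[ 0.52889618 -0.24746203  0.15516864] 8.890508079439966
[[ 0.5  0.1]
 [ 0.2  0. ]
 [ 1.4  0.6]
 [-1.   4.5]
 [-0.3  1.2]
 [-2.3 -0.4]
 [ 0.2  4.8]
 [ 0.9  2.9]
 [-1.1  6.2]]
[0.49566587 0.17456095 0.20194321] [-0.46638564 -0.19585115 -0.45337042  0.20183082]
[0.49583856 0.17463525] [-0.42050597 -0.59368185 -0.46542406 -0.10536139]
```

```bash
cat >> h.py <<'E'
def ray(n,u,v,z):
    return least_squares(lambda p:(proj(n,[[*p,z]])-[[u,v]]).ravel(),[.5,0]).x
import json
def mk(p,rpy):
    T=np.eye(4);T[:3,:3]=R.from_euler('xyz',rpy,degrees=True).as_matrix();T[:3,3]=p;return T
def rel(T0,T1):
    D=np.linalg.inv(T0)@T1;return np.r_[D[:3,3],R.from_matrix(D[:3,:3]).as_rotvec()]
def app(T0,row):
    D=np.eye(4);D[:3,:3]=R.from_rotvec(row[3:]).as_matrix();D[:3,3]=row[:3];return T0@D
PO=np.array([.529,-.2475,0]);YAW=8.9;TILT=20
def bar(th,back=0,dz=0):
    a=.70-th;p=np.array([.15-.17*np.cos(a),0,.14+.17*np.sin(a)+dz])
    w=PO+R.from_euler('z',YAW,degrees=True).apply(p)
    T=np.eye(4);T[:3,:3]=(R.from_euler('z',YAW-90,degrees=True)*R.from_euler('x',180+TILT,degrees=True)).as_matrix()
    T[:3,3]=w+T[:3,2]*(.019-back);return T
S0=mk([.675,0,.227],[180,0,-90])
E
python3 - <<'E'
from h import *
np.set_printoptions(suppress=True,precision=4)
for n,c in dict(mill=(351,303),shaker=(314,307),oil=(267,227),rinse=(392,442)).items(): print(n,ray("side",*c,0))
U=bar(0,.08)
print(U[:3,3],U[:3,2],rel(S0,U));print(rel(U,bar(0)))
B=bar(0)
for t in np.arange(.05,.96,.05): print(round(t,2),rel(B,bar(t))[:3])
E
```

```text
mill [ 0.5852 -0.0014]
shaker [0.4927 0.0104]
oil [0.4731 0.4517]
rinse [ 0.5106 -0.4445]
[ 0.5281 -0.2476  0.3068] [ 0.3379  0.0529 -0.9397] [ 0.2476  0.1469 -0.0798  0.3484 -0.0271 -0.1538]
[ 0.   -0.    0.08 -0.    0.   -0.  ]
0.05 [0.     0.0073 0.0044]
0.1 [0.     0.0143 0.0092]
0.15 [0.     0.0211 0.0143]
0.2 [-0.      0.0276  0.0198]
0.25 [-0.      0.0338  0.0255]
0.3 [0.     0.0398 0.0316]
0.35 [0.     0.0454 0.038 ]
0.4 [0.     0.0507 0.0446]
0.45 [0.     0.0557 0.0515]
0.5 [0.     0.0603 0.0587]
0.55 [0.     0.0645 0.066 ]
0.6 [-0.      0.0684  0.0736]
0.65 [-0.      0.0719  0.0813]
0.7 [-0.      0.075   0.0892]
0.75 [-0.      0.0777  0.0973]
0.8 [-0.      0.08    0.1055]
0.85 [0.     0.0819 0.1138]
0.9 [0.     0.0834 0.1221]
0.95 [0.     0.0844 0.1306]
```

Request:
{"method": "carry_out", "body": {
  "rows": [
    [0.03, 0.02, -0.08, 0, 0, 0],
    [0.08, 0.05, -0.1, 0.1, -0.01, -0.05],
    [0.13, 0.08, -0.1, 0.2, -0.02, -0.1],
    [0.18, 0.11, -0.1, 0.3, -0.025, -0.14],
    [0.23, 0.14, -0.09, 0.349, -0.027, -0.155],
    [0.2475, 0.147, -0.08, 0.349, -0.027, -0.155],
    [0.2475, 0.147, -0.08, 0.349, -0.027, -0.155],
    [0.2475, 0.147, -0.08, 0.349, -0.027, -0.155]
  ],
  "grip": 1
}}

```text
clock: 1.1
tool_pos: [0.5282, -0.2474, 0.3066]
orientation: [-160.0, -0.0, -81.0]
force: [-0.5, 0.1, 0.2]
opening: 0.0875
gripper_force: 0.0
```

Run:
```python
from h import *
from plant import telemetry
import cv2
o=telemetry.get_obs();T=mk(o["tool_pos"],o["orientation"])
print(T[:3,3],rel(T,bar(0,.08)).round(4))
im=viewer.snapshot("wrist")[:,:,::-1].copy()
i=viewer.camera_info("wrist");E=T@i["tool_from_camera"]
M=R.from_euler('z',YAW,degrees=True)
b=PO+M.apply([[.02,y,.2495] for y in(-.06,0,.06)]);uv=proj("wrist",b,E);print(uv.round(1))
for u in uv: cv2.circle(im,tuple(int(round(x)) for x in u),3,(0,0,255),1)
cv2.imwrite("pics/w1.png",im)
```

```text
[ 0.52818616 -0.24737941  0.30661136] [ 0.0002  0.     -0.0002 -0.0005  0.      0.001 ]
[[319.2 152.6]
 [319.2 258.9]
 [319.2 350.5]]
```

View pics/w1.png

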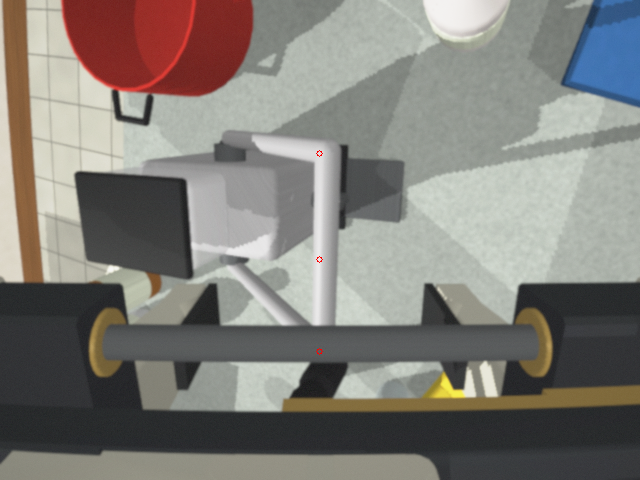

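The wrist view shows the bar's centre line at u≈326, against 319 predicted. It lies about 4 mm further along tool y, so I correct for that and go in.

Request:
{"method": "carry_out", "body": {
  "rows": [
    [0, 0.004, 0.03, 0, 0, 0],
    [0, 0.004, 0.06, 0, 0, 0],
    [0, 0.004, 0.08, 0, 0, 0],
    [0, 0.004, 0.08, 0, 0, 0],
    [0, 0.004, 0.08, 0, 0, 0]
  ]
}}

```text
clock: 1.78
tool_pos: [0.5521, -0.2434, 0.231]
orientation: [-159.9, -0.1, -81.0]
force: [-0.9, 0.4, 0.8]
opening: 0.0876
gripper_force: 0.0
```

Request:
{"method": "carry_out", "body": {
  "rows": [
    [0, 0, 0, 0, 0, 0],
    [0, 0, 0, 0, 0, 0],
    [0, 0, 0, 0, 0, 0],
    [0, 0, 0, 0, 0, 0],
    [0, 0, 0, 0, 0, 0],
    [0, 0, 0, 0, 0, 0],
    [0, 0, 0, 0, 0, 0]
  ],
  "grip": -1
}}

```text
clock: 2.65
tool_pos: [0.5513, -0.2439, 0.23]
orientation: [-160.0, -0.0, -81.0]
force: [0.4, -0.1, -0.3]
opening: 0.0232
gripper_force: 0.0
```

Request:
{"method": "carry_out", "body": {
  "rows": [
    [0, 0, 0, 0, 0, 0],
    [0, 0, 0, 0, 0, 0],
    [0, 0, 0, 0, 0, 0]
  ]
}}

```text
clock: 3.02
tool_pos: [0.5515, -0.2438, 0.2301]
orientation: [-160.0, -0.0, -81.0]
force: [0.7, 0.4, -0.8]
opening: 0.0126
gripper_force: 30.0
```

Request:
{"method": "carry_out", "body": {
  "rows": [
    [0, 0.0073, 0.0044, 0, 0, 0],
    [0, 0.0143, 0.0092, 0, 0, 0],
    [0, 0.0211, 0.0143, 0, 0, 0],
    [0, 0.0276, 0.0198, 0, 0, 0],
    [0, 0.0338, 0.0255, 0, 0, 0],
    [0, 0.0398, 0.0316, 0, 0, 0],
    [0, 0.0454, 0.038, 0, 0, 0],
    [0, 0.0507, 0.0446, 0, 0, 0]
  ]
}}

```text
clock: 4.03
tool_pos: [0.5195, -0.2485, 0.1705]
orientation: [-159.9, -0.0, -81.0]
force: [2.6, 6.6, 3.9]
opening: 0.0129
gripper_force: 30.0
```

Request:
{"method": "carry_out", "body": {
  "rows": [
    [0, 0.005, 0.0069, 0, 0, 0],
    [0, 0.0096, 0.0141, 0, 0, 0],
    [0, 0.0138, 0.0214, 0, 0, 0],
    [0, 0.0177, 0.029, 0, 0, 0],
    [0, 0.0212, 0.0367, 0, 0, 0],
    [0, 0.0243, 0.0446, 0, 0, 0],
    [0, 0.027, 0.0527, 0, 0, 0],
    [0, 0.0293, 0.0609, 0, 0, 0]
  ]
}}

```text
clock: 5.03
tool_pos: [0.5138, -0.2498, 0.104]
orientation: [-159.8, -0.1, -81.0]
force: [2.1, 7.7, 8.0]
opening: 0.0128
gripper_force: 30.0
```

Request:
{"method": "carry_out", "body": {
  "rows": [
    [0, 0.0019, 0.0083, 0, 0, 0],
    [0, 0.0034, 0.0166, 0, 0, 0],
    [0, 0.0042, 0.0225, 0, 0, 0],
    [0, 0.0042, 0.0225, 0, 0, 0]
  ]
}}

```text
clock: 5.52
tool_pos: [0.5178, -0.2492, 0.0814]
orientation: [-159.8, -0.1, -81.0]
force: [2.3, 9.2, 8.9]
opening: 0.0129
gripper_force: 30.0
```

Request:
{"method": "carry_out", "body": {
  "rows": [
    [0, 0, 0.002, 0, 0, 0],
    [0, 0.0, 0.004, 0, 0, 0],
    [0, 0, 0.004, 0, 0, 0]
  ]
}}

```text
clock: 5.9
tool_pos: [0.5187, -0.2491, 0.0781]
orientation: [-159.9, -0.1, -81.0]
force: [-0.8, 7.3, 12.4]
opening: 0.0128
gripper_force: 30.0
```

Run:
```python
from h import *
import cv2
im=viewer.snapshot("side")[:,:,::-1].copy()
M=R.from_euler('z',YAW,degrees=True)
for th,c in((.88,(0,0,255)),(.95,(0,255,0))):
    b=PO+M.apply([[.146-.17*np.cos(.7-th),y,.14+.17*np.sin(.7-th)] for y in(-.06,.06)]);uv=proj("side",b);print(th,uv.round(1))
a=cv2.resize(im[200:380,300:500],None,fx=3,fy=3,interpolation=2);cv2.imwrite("pics/s2.png",a)
```

```text
0.88 [[371.3 350.9]
 [342.9 317.9]]
0.95 [[372.3 355.2]
 [343.9 322. ]]
```

View pics/s2.png

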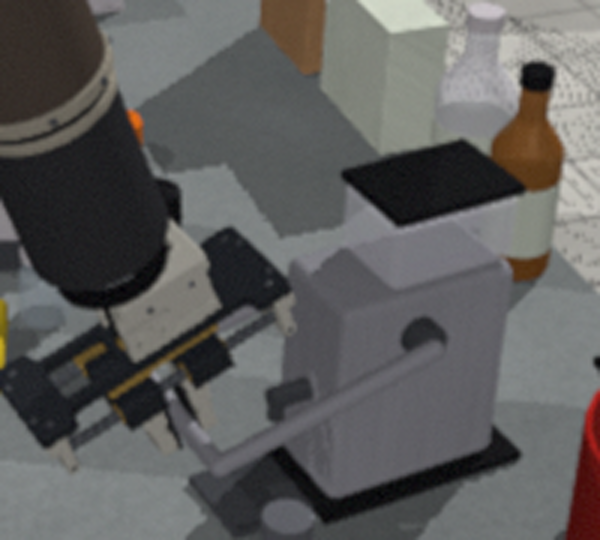

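The corner of the yoke is at (372.7,354) in the side view, which matches the 0.95 rad prediction, so the lever is at its stop. Now I ease it back.

Request:
{"method": "carry_out", "body": {
  "rows": [
    [0, -0.0008, -0.0099, 0, 0, 0],
    [0, -0.0023, -0.0182, 0, 0, 0],
    [0, -0.0042, -0.0265, 0, 0, 0],
    [0, -0.0065, -0.0347, 0, 0, 0],
    [0, -0.0092, -0.0428, 0, 0, 0],
    [0, -0.0123, -0.0507, 0, 0, 0],
    [0, -0.0158, -0.0584, 0, 0, 0],
    [0, -0.0197, -0.066, 0, 0, 0]
  ]
}}

```text
clock: 6.95
tool_pos: [0.5164, -0.2495, 0.1471]
orientation: [-159.7, -0.1, -81.0]
force: [12.7, 7.8, -1.7]
opening: 0.013
gripper_force: 29.9
```

Request:
{"method": "carry_out", "body": {
  "rows": [
    [0, -0.0042, -0.0073, 0, 0, 0],
    [0, -0.0088, -0.0145, 0, 0, 0],
    [0, -0.0138, -0.0214, 0, 0, 0],
    [0, -0.0191, -0.028, 0, 0, 0],
    [0, -0.0247, -0.0344, 0, 0, 0],
    [0, -0.0307, -0.0405, 0, 0, 0],
    [0, -0.0369, -0.0462, 0, 0, 0],
    [0, -0.0434, -0.0517, 0, 0, 0]
  ]
}}

```text
clock: 7.95
tool_pos: [0.5393, -0.2462, 0.209]
orientation: [-159.8, -0.1, -81.0]
force: [18.9, -1.4, -12.5]
opening: 0.0132
gripper_force: 30.0
```

Request:
{"method": "carry_out", "body": {
  "rows": [
    [0, -0.0073, -0.0041, 0, 0, 0],
    [0, -0.0143, -0.0085, 0, 0, 0],
    [0, -0.0185, -0.0108, 0, 0, 0],
    [0, -0.0221, -0.0126, 0, 0, 0],
    [0, -0.0221, -0.0126, 0, 0, 0]
  ]
}}

```text
clock: 8.57
tool_pos: [0.5524, -0.2443, 0.2283]
orientation: [-160.0, -0.1, -81.0]
force: [2.0, -5.4, -2.4]
opening: 0.0136
gripper_force: 30.0
```

Request:
{"method": "carry_out", "body": {
  "rows": [
    [0, -0.0013, -0.0008, 0, 0, 0],
    [0, -0.0026, -0.0015, 0, 0, 0],
    [0, -0.0026, -0.0015, 0, 0, 0]
  ]
}}

```text
clock: 8.95
tool_pos: [0.5535, -0.2441, 0.2298]
orientation: [-160.1, -0.0, -81.1]
force: [1.3, -7.6, -6.3]
opening: 0.0126
gripper_force: 30.0
```

Request:
{"method": "carry_out", "body": {
  "rows": [
    [0, 0, 0, 0, 0, 0],
    [0, 0, 0, 0, 0, 0],
    [0, 0, 0, 0, 0, 0],
    [0, 0, 0, 0, 0, 0],
    [0, 0, 0, 0, 0, 0],
    [0, 0, 0, 0, 0, 0]
  ],
  "grip": 1
}}

```text
clock: 9.7
tool_pos: [0.5548, -0.2433, 0.2311]
orientation: [-160.0, -0.0, -81.0]
force: [0.8, -0.1, -0.4]
opening: 0.0676
gripper_force: 0.0
```

Request:
{"method": "carry_out", "body": {
  "rows": [
    [0, 0, -0.03, 0, 0, 0],
    [0, 0, -0.08, 0, 0, 0],
    [0, 0, -0.09, 0, 0, 0],
    [0, 0, -0.09, 0, 0, 0],
    [0, 0, -0.09, 0, 0, 0]
  ]
}}

```text
clock: 10.32
tool_pos: [0.5239, -0.2478, 0.3141]
orientation: [-160.1, 0.0, -81.0]
force: [-1.3, 0.4, -1.5]
opening: 0.0876
gripper_force: 0.0
```

Run:
```python
from h import *
from plant import telemetry
import cv2
o=telemetry.get_obs();T=mk(o["tool_pos"],o["orientation"])
# target above cap, vertical, yaw -90
for z in(.26,): print(rel(T,mk([.4958,.1746,z],[180,0,-90])).round(4), rel(T,mk([.52,0,.36],[180,0,-90])).round(4))
a=viewer.snapshot("side")[190:370,300:500,::-1];cv2.imwrite("pics/s3.png",cv2.resize(a,None,fx=3,fy=3,interpolation=2))
```

```text
[-0.4216 -0.0172  0.0641 -0.3472  0.028   0.1548] [-0.2454 -0.0482 -0.0311 -0.3472  0.028   0.1548]
```

View pics/s3.png

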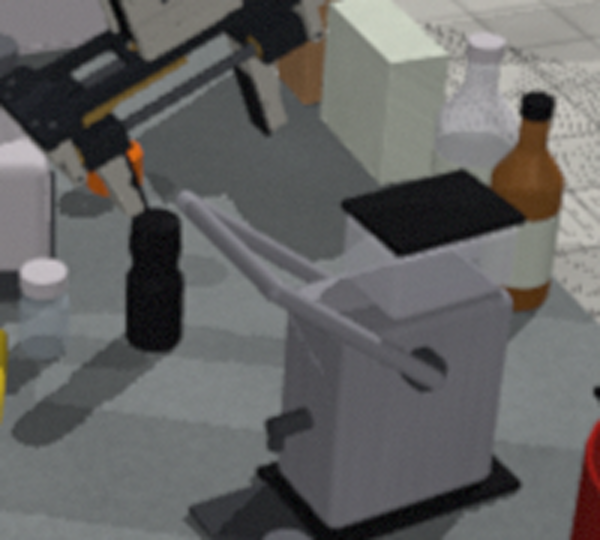

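The near corner of the lever is at (393.3,286.7) in the side view, exactly where it was at the start, so the lever is home. Next, the jug.

Request:
{"method": "carry_out", "body": {
  "rows": [
    [-0.05, -0.012, -0.03, -0.05, 0, 0.02],
    [-0.1, -0.02, -0.04, -0.15, 0.01, 0.06],
    [-0.15, -0.03, -0.04, -0.25, 0.02, 0.1],
    [-0.2, -0.04, -0.035, -0.34, 0.028, 0.15],
    [-0.25, -0.046, -0.03, -0.347, 0.028, 0.155],
    [-0.3, -0.04, 0, -0.347, 0.028, 0.155],
    [-0.35, -0.03, 0.03, -0.347, 0.028, 0.155],
    [-0.4, -0.024, 0.045, -0.347, 0.028, 0.155]
  ]
}}

```text
clock: 11.38
tool_pos: [0.4982, 0.1543, 0.2784]
orientation: [179.9, -0.2, -90.0]
force: [1.3, -0.7, -0.1]
opening: 0.0874
gripper_force: 0.0
```

Request:
{"method": "carry_out", "body": {
  "rows": [
    [-0.022, 0, 0, 0, 0, 0],
    [-0.022, 0, 0, 0, 0, 0],
    [-0.022, 0, 0, 0, 0, 0]
  ]
}}

```text
clock: 11.75
tool_pos: [0.4997, 0.1745, 0.2814]
orientation: [-179.9, -0.1, -90.0]
force: [0.3, -0.7, 0.7]
opening: 0.0878
gripper_force: 0.0
```

Run:
```python
from h import *
from plant import telemetry
import cv2
np.set_printoptions(suppress=True,precision=4)
o=telemetry.get_obs();T=mk(o["tool_pos"],o["orientation"]);print(o["joint_pos"])
print(T[:3,3],rel(T,mk([.4958,.1746,.17],[180,0,-90])))
im=viewer.snapshot("wrist")[:,:,::-1].copy()
E=T@viewer.camera_info("wrist")["tool_from_camera"]
uv=proj("wrist",[[.4958+.026*np.cos(a),.1746+.026*np.sin(a),.203] for a in np.arange(0,6.28,.4)],E);print(uv.mean(0))
for u in uv: cv2.circle(im,tuple(int(round(x)) for x in u),2,(0,0,255),-1)
cv2.imwrite("pics/w3.png",im)
```

```text
[ 40.5914   4.8079 -12.6725   0.1277 -72.4779 -40.6457]
[0.4997 0.1745 0.2814] [-0.0002  0.0041  0.1114 -0.0019 -0.0011 -0.0003]
[325.1698 249.7258]
```

View pics/w3.png

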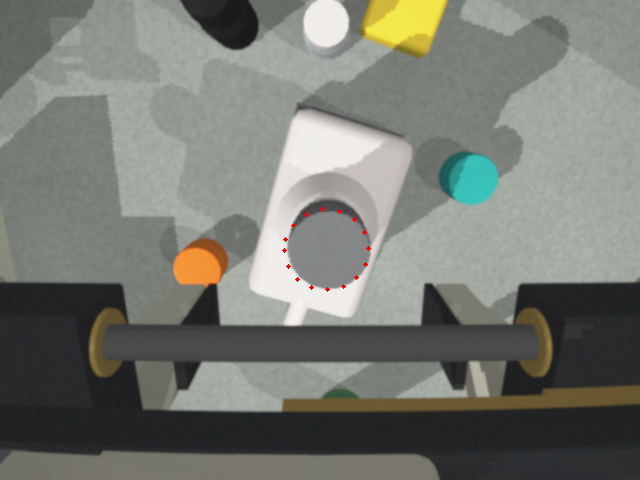

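The wrist view shows the cap centred at about (328,249), about 3 px (1.5 mm) from the prediction. I correct for that, go down and close.

Request:
{"method": "carry_out", "body": {
  "rows": [
    [0, 0.0055, 0.03, 0, 0, 0],
    [0, 0.0055, 0.07, 0, 0, 0],
    [0, 0.0055, 0.1, 0, 0, 0],
    [0, 0.0055, 0.11, 0, 0, 0],
    [0, 0.0055, 0.11, 0, 0, 0],
    [0, 0.0055, 0.11, 0, 0, 0]
  ]
}}

```text
clock: 12.55
tool_pos: [0.495, 0.175, 0.1728]
orientation: [-179.8, 0.0, -90.0]
force: [0.5, -0.4, 0.5]
opening: 0.0875
gripper_force: 0.0
```

Request:
{"method": "carry_out", "body": {
  "rows": [
    [0, 0, 0, 0, 0, 0],
    [0, 0, 0, 0, 0, 0],
    [0, 0, 0, 0, 0, 0],
    [0, 0, 0, 0, 0, 0],
    [0, 0, 0, 0, 0, 0],
    [0, 0, 0, 0, 0, 0],
    [0, 0, 0, 0, 0, 0],
    [0, 0, 0, 0, 0, 0]
  ],
  "grip": -1
}}

```text
clock: 13.55
tool_pos: [0.4944, 0.1749, 0.1715]
orientation: [-179.9, -0.0, -90.0]
force: [2.5, -0.3, -0.0]
opening: 0.0514
gripper_force: 30.0
```

Gripped. Press down 6 mm.

Request:
{"method": "carry_out", "body": {
  "rows": [
    [0, 0, 0.002, 0, 0, 0],
    [0, 0, 0.004, 0, 0, 0],
    [0, 0, 0.006, 0, 0, 0],
    [0, 0, 0.006, 0, 0, 0],
    [0, 0, 0.006, 0, 0, 0]
  ]
}}

```text
clock: 14.18
tool_pos: [0.4945, 0.1749, 0.1665]
orientation: [-179.8, -0.0, -90.0]
force: [-3.6, -0.4, 9.8]
opening: 0.0511
gripper_force: 30.0
```

Request:
{"method": "carry_out", "body": {
  "rows": [
    [0, 0, 0.001, 0, 0, 0],
    [0, 0, 0.0015, 0, 0, 0],
    [0, 0, 0.0015, 0, 0, 0]
  ]
}}

```text
clock: 14.55
tool_pos: [0.4945, 0.1749, 0.1652]
orientation: [-179.8, -0.0, -90.0]
force: [-3.8, 0.2, 11.7]
opening: 0.0515
gripper_force: 30.0
```

Request:
{"method": "carry_out", "body": {
  "rows": [
    [0, 0, 0, 0, 0, -0.14],
    [0, 0, 0, 0, 0, -0.28],
    [0, 0, 0, 0, 0, -0.42],
    [0, 0, 0, 0, 0, -0.56]
  ]
}}

```text
clock: 15.05
tool_pos: [0.4955, 0.1756, 0.1657]
orientation: [-179.7, -0.1, -57.6]
force: [0.2, 0.8, 10.3]
opening: 0.0519
gripper_force: 30.0
```

```bash
python3 -c "
from plant import telemetry
o=telemetry.get_obs();print(o['tool_pos'],o['orientation'],o['force'],o['moment'],o['gripper_force'])"
```

```text
[0.4954997  0.17556933 0.16568289] [-1.79719048e+02 -1.29160245e-01 -5.76195178e+01] [ 0.23416324  0.77059594 10.28990423] [ 0.09895704  0.09091813 -0.10498462] 29.998897051009408
```

Request:
{"method": "carry_out", "body": {
  "rows": [
    [0, 0, 0, 0, 0, -0.14],
    [0, 0, 0, 0, 0, -0.28],
    [0, 0, 0, 0, 0, -0.42],
    [0, 0, 0, 0, 0, -0.5],
    [0, 0, 0, 0, 0, -0.5],
    [0, 0, 0, 0, 0, -0.5]
  ]
}}

```text
clock: 15.8
tool_pos: [0.4956, 0.1757, 0.1657]
orientation: [-179.8, -0.3, -29.2]
force: [0.2, 0.8, 10.8]
opening: 0.0512
gripper_force: 30.0
```

Request:
{"method": "carry_out", "body": {
  "rows": [
    [0, 0, -0.006, 0, 0, 0],
    [0, 0, -0.012, 0, 0, 0],
    [0, 0, -0.018, 0, 0, 0],
    [0, 0, -0.024, 0, 0, 0]
  ]
}}

```text
clock: 16.3
tool_pos: [0.4937, 0.1746, 0.1877]
orientation: [180.0, -0.1, -29.3]
force: [-0.4, -0.3, 0.4]
opening: 0.0514
gripper_force: 30.0
```

Request:
{"method": "carry_out", "body": {
  "rows": [
    [0, 0, -0.01, 0, 0, 0],
    [0, 0, -0.02, 0, 0, 0],
    [0, 0, -0.035, 0, 0, 0],
    [0, 0, -0.045, 0, 0, 0],
    [0, 0, -0.05, 0, 0, 0],
    [0, 0, -0.05, 0, 0, 0],
    [0, 0, -0.05, 0, 0, 0],
    [0, 0, -0.05, 0, 0, 0]
  ]
}}

```text
clock: 17.3
tool_pos: [0.4939, 0.1748, 0.2374]
orientation: [180.0, -0.1, -29.3]
force: [-0.5, 0.4, -0.9]
opening: 0.0516
gripper_force: 30.0
```

Run:
```python
from plant import viewer
import cv2
a=viewer.snapshot("side")[150:390,220:485,::-1];cv2.imwrite("pics/s4.png",cv2.resize(a,None,fx=2.5,fy=2.5,interpolation=2))
```

```text
(no output)
```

View pics/s4.png

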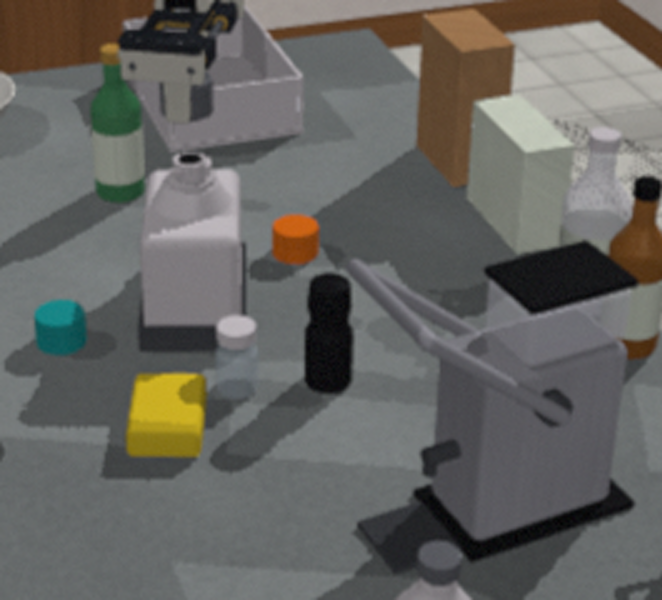

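The cap is held at about (195,98), above the jug's open mouth at (190,160). The lever is home and the bystanders are where they were, so I hand in.

```bash
python3 -c "
from plant import workorder
print(workorder.close_job())"
```

```text
the job is handed in; nothing more can be done
None
```

The job is handed in, with no verdict returned: the lever went down to its stop and was eased back home, and the cap was pressed, turned about 60° and lifted free, and is now held level about 55 mm above the jug's mouth with no bystander seen to have moved.

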